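# Fit the turntable tool tray on its spindle and load it

## Robot

A 7-joint arm with a two-finger parallel gripper is mounted at the origin on the work surface. World frame = base frame: x ahead of the robot, y to its left, z up, the work surface at z = 0. Lengths are in m, angles in degrees, forces in N, time in s.
With the tool pointing down it reaches from about 0.425 to 0.875 m from the base axis. Payload 4.7 kg.
Tool frame: the origin (TCP) lies at the very end of the fingers, on their centre line; the grasp point (between the pads) lies 19 mm behind it; z points along the fingers, y is the line along which they close (so a half turn about z gives the same grasp; the last joint's range is limited). The gripper opens to 87 mm and grips with 3 to 60 N. Pads are 19 mm wide; open, the fingers measure 117 mm over their backs; the gripper's body (75 mm by 190 mm) begins 51 mm behind the grasp point.
Start: joints at [-71.671, 18.392, -4.016, 83.108, 1.295, 78.541, -3.26], TCP at [0.196, 0.62, 0.223] pointing down, gripper open.
Joint ranges: [-163.93, 163.93], [-17.29, 119.83], [-79.2, 71.16], [3.27, 140.29], [-89.18, 269.18], [5.43, 117.66], [-154.24, 154.24]. Speed limits (degrees/s): [147.25, 147.25, 180, 180, 180, 180, 180].

## Interface

Orientations are given as [roll, pitch, yaw] about the fixed x, y, z axes, in that order (R = Rz(yaw) Ry(pitch) Rx(roll)).
In Python, from cell import get_obs, cams, ticket, finder gives the robot as it stands.
- The arm moves only by the shell command python3 -m creep 'ROWS' [FORCE]. ROWS is text: rows parted by semicolons, each of 5 numbers parted by spaces: the shift along the world's x, y, z in m, then the turn about the world's z in degrees, then the finger opening in m, from 0 to 0.087. A call has 1 to 8 rows; each row shifts and turns the commanded pose from where the row before left it; what a row does not reach is not made up. A row lasts 1/8 s, in which the tool goes at most 62.5 mm and 10.7 degrees, less where a joint would pass 70% of its speed; a pose out of reach is approached as far as the arm can. A call with a gripper value outside its range is refused whole. The fingers move at their own pace and stop on an object; FORCE is the grip in N (left out, the last holds). Time passes only in rows, so rows that do not move let the fingers close. It gives the time, the measured TCP pose, the force, the opening and the grip force at its end, in the units of the state.
- get_obs(): the state, without advancing time (a new reading comes with each control period).
- cams.read_camera(name): name is "scene" or "side" or "wrist"; returns the picture (420x560x3 uint8, red, green, blue); there is no depth.
- cams.calibration(name): a dict with "fx", "fy", "cx", "cy" (pixels), "k1" (the pictures are not rectified: a ray, as slopes to the right and down, at radius r is drawn at 1 + k1 r^2 times it, then the intrinsics apply), "extrinsics" (4x4, takes a point from world to camera coordinates). Camera axes: x right, y down, z forward; pixel columns grow to the right and rows downward; lengths in m; the calibration is good to about 2 mm. A picture is of the moment at which its call begins: read the wrist's pose just before it. calibration takes no time and is no camera call; for the wrist camera it gives the pose at the moment of the call.
- ticket.sign_off(): hands the job in; it is judged then, once.
Trained networks look in the newest picture that a camera, given by its name, has taken for a name from the list of things; names that differ only in an ending like _2 or _b are one class to them, and where a whole thing is asked for, a point or a joint stands for the part that bears it (a point fixed in the world has none). Each returns a list of dicts, best first, with "p" (0 to 1); they miss things now and then, are a little off and sometimes report something else, mostly with a low value. They report only what shows in the picture. A call takes as long as a camera call. They do not tell look-alikes from the thing itself.
- finder.masks_of(name, camera): "mask" (420x560 bool, what is visible of it) and "xy" ([column, row] in pixels, amid what is visible of it).
- finder.tip_of(name, camera): "xy" ([column, row] in pixels: a listed point, or the origin of a listed thing).
The state is a dict: "time_s": time; "qpos": joint angles; "joint_velocities": joint speeds; "effort": joint torques, N m; "tool_pos": TCP position; "tool_rot": TCP orientation; "force": force on the tool from outside, world axes, zero at the start; "wrist_torque": the same for the moment, N m; "grip_width": finger opening in m; "grasp_force": force on a finger pad.
Only numpy, scipy, OpenCV 4.12 (cv2) and the standard library are available. Lean on these libraries where they do the work, as an engineer would, in place of code of your own. Each camera call takes 0.05 s, during which the arm holds its last target. There are 200 camera calls.

## Task

Fit the blue tool tray onto the spindle of the turntable stand: slide its hub tube down over the spindle and turn it until its notches drop over the cross bar and the tube is fully home on the stand's base. Then put the wooden stamp, the red rib and the white mould into the tray, let go of everything, and leave the jar, bowl and brush as they are.

Things in the scene. Friction and masses are not known exactly. Their poses are not given: they have to be found in the camera images.
- tray: Loose round blue tray (350 g) around an upright aluminium hub tube, starting upright on the table. Origin: centre of the tube's lower end, z up along it. Tube: 80 mm high, 36 mm outer diameter, bore 22.6 mm, open at both ends. Its lowest 16 mm is cut by four notches, 9 mm wide, on the tray's own +x, +y, -x and -y sides.
- dish (a point): On the tray: the hub axis at the height of the dish floor, 22 mm above the tray's origin. Dish: outer radius 82 mm, wall 4 mm, rim 16 mm above this floor, floor 4 mm thick. Under it four rubber feet, 14 mm diameter, at 70 mm radius (45 degrees from the notches), reach down to the origin's height.
- hub_top (a point): On the tray: centre of the hub tube's top end, 80 mm above the tray's origin, 58 mm above the dish floor. The tray is picked up by this tube.
- seat (a point): Centre of the top face of the fixed dark steel stand (104 mm across, top 18 mm above the table), z up: the hub's lower end must finally rest here. The upright spindle on this point is 20 mm in diameter and 42 mm tall, its top 6 mm tapered to 11 mm diameter.
- bar_top (a point): Point on the spindle's axis 13 mm above the seat, level with the upper side of its brass cross bar (7 mm wide, 6 mm high, 34 mm long, sticking out both ways). The spindle turns only stiffly; the bar's direction differs each time and is NOT reported by this point or any other. A hub whose notches miss the bar stops at this height; they fit within about 6 degrees.
- stamp: Loose turned wooden clay stamp standing upright: 50 mm high; foot 34 mm in diameter and 13 mm high, narrowing to a straight grip 26 mm in diameter from 19 mm up. Origin: centre of underside. 40 g.
- rib: Loose red rib block lying flat: 52 mm (x) by 32 mm (y) by 14 mm high. Origin: centre of underside. 30 g.
- mould: Loose white square mould with a grey dot: 40 by 40 by 22 mm high. Origin: centre of underside. 50 g.
- jar: Bystander: green jar with black cap, 60 mm diameter, 70 mm high. Origin: centre of underside.
- bowl: Bystander: terracotta bowl, 100 mm across, 45 mm high. Origin: centre of underside.
- brush: Bystander: brush lying on the table, along its x axis. Origin: its underside.
Not all that is in view belongs to the job. Several things have the shape of the mould; the one meant has the colours described above.

How it is judged:
By the outcome, as a careful person would: the job done as asked, in the order asked, and still so for the second after the job is handed in, with the robot touching nothing.
It also fails if it takes over 72 s, if anything falls off the work surface, if the arm or the gripper's body presses on something with over 40 N, if the wrist force passes 120 N, or if a joint passes its speed limit or range.

## Working session

There is one attempt and no reset: what is moved stays moved. The work goes in short steps, Python scripts to look and compute and a shell command to move; the robot and the scene stay as the last step left them, time stands still between calls to the robot, and variables do not carry over. Pictures are saved under pics/ and viewed, at most 10 in all, crops included, and the job is handed in when it is done.

```bash
ls; mkdir -p pics
cat > h.py <<'E'
import numpy as np, cv2
from cell import get_obs, cams, ticket, finder
def cal(n): return cams.calibration(n)
def ray(c,uv):
    x=np.array([(uv[0]-c['cx'])/c['fx'],(uv[1]-c['cy'])/c['fy']]);s=x.copy()
    for _ in range(20): s=x/(1+c['k1']*(s@s))
    E=np.array(c['extrinsics']);R=E[:3,:3];o=-R.T@E[:3,3];d=R.T@np.array([s[0],s[1],1]);return o,d
def onz(c,uv,z):
    o,d=ray(c,uv);return o+d*(z-o[2])/d[2]
def proj(c,p):
    E=np.array(c['extrinsics']);q=E[:3,:3]@np.array(p)+E[:3,3];s=q[:2]/q[2];s=s*(1+c['k1']*(s@s))
    return np.array([c['fx']*s[0]+c['cx'],c['fy']*s[1]+c['cy']])
def tri(obs):
    A=np.zeros((3,3));b=np.zeros(3)
    for c,uv in obs:
        o,d=ray(c,uv);d=d/np.linalg.norm(d);P=np.eye(3)-d[:,None]*d;A+=P;b+=P@o
    return np.linalg.solve(A,b)
def save(n,im): cv2.imwrite('pics/'+n,im[:,:,::-1])
E
python3 - <<'E'
from h import *
np.set_printoptions(precision=4,suppress=True)
Z=dict(hub_top=.08,dish=.022,seat=.018,bar_top=.031,stamp=0,rib=0,mould=0,jar=0,bowl=0,brush=0)
ims={}
for cm in ['scene','side']:
    im=cams.read_camera(cm);ims[cm]=im;c=cal(cm);print(cm,onz(c,(280,210),0),ray(c,(280,210))[0])
    for n,z in Z.items():
        for r in finder.tip_of(n,cm)[:4]: print(n,round(r['p'],2),np.round(r['xy']),onz(c,r['xy'],z)[:2])
    save(cm+'0.png',im)
print(get_obs())
E
```

```text
pics
scene [0.5226 0.0165 0.    ] [ 1.1401 -0.2131  0.9509]
hub_top 0.56 [345. 190.] [0.5743 0.1915]
dish 0.75 [342. 198.] [0.5598 0.1968]
dish 0.52 [341. 206.] [0.5865 0.1817]
seat 0.75 [213. 242.] [ 0.5712 -0.1962]
bar_top 0.76 [213. 240.] [ 0.5707 -0.1948]
stamp 0.68 [272. 190.] [0.4437 0.0181]
rib 0.75 [286. 223.] [0.5706 0.0187]
mould 0.79 [274. 278.] [ 0.7201 -0.0733]
mould 0.74 [302. 260.] [0.6978 0.0136]
mould 0.6 [303. 305.] [ 0.8156 -0.0318]
jar 0.71 [339. 256.] [0.7218 0.1138]
jar 0.3 [215. 243.] [ 0.564 -0.192]
bowl 0.63 [378. 146.] [0.3944 0.4117]
brush 0.84 [131. 200.] [ 0.3313 -0.3908]
brush 0.44 [275. 192.] [0.454  0.0268]
side [ 0.604  -0.0841  0.    ] [0.0562 0.9506 0.8365]
hub_top 0.85 [244. 245.] [0.5633 0.2009]
dish 0.75 [245. 260.] [0.5645 0.1971]
dish 0.28 [384. 186.] [ 0.3388 -0.3512]
rib 0.56 [273. 232.] [0.5684 0.0301]
rib 0.5 [244. 266.] [0.5686 0.1993]
mould 0.71 [219. 203.] [ 0.8034 -0.0245]
mould 0.53 [248. 204.] [ 0.7145 -0.0625]
mould 0.46 [239. 216.] [0.7044 0.0093]
jar 0.57 [213. 234.] [0.7264 0.1209]
bowl 0.63 [262. 352.] [0.3828 0.422 ]
bowl 0.61 [240. 217.] [0.7001 0.0077]
brush 0.54 [387. 183.] [ 0.343  -0.4115]
{'time_s': 1.1, 'qpos': array([-71.6703,  18.3924,  -4.0156,  83.1065,   1.2957,  78.5419,
        -3.2593]), 'joint_velocities': array([ 0.0495, -0.0313, -0.0219,  0.03  ,  0.0747,  0.0767,  0.024 ]), 'effort': array([ -0.    , -49.1121,  -0.4032, -31.2774,  -0.0638,   0.0336,
         0.    ]), 'tool_pos': array([0.1957, 0.6199, 0.2226]), 'tool_rot': array([179.9957,   0.0036, 162.4795]), 'force': array([-0.3504,  0.2614,  0.9225]), 'wrist_torque': array([-0.071 ,  0.0058,  0.0187]), 'grasp_force': 0.0, 'grip_width': 0.08660650248509866}
```

Run:
```python
import cv2
im=cv2.imread('pics/scene0.png');cv2.imwrite('pics/s1.png',cv2.resize(im[150:330,170:400],(766,600),interpolation=cv2.INTER_CUBIC))
```

```text
(no output)
```

View pics/s1.png

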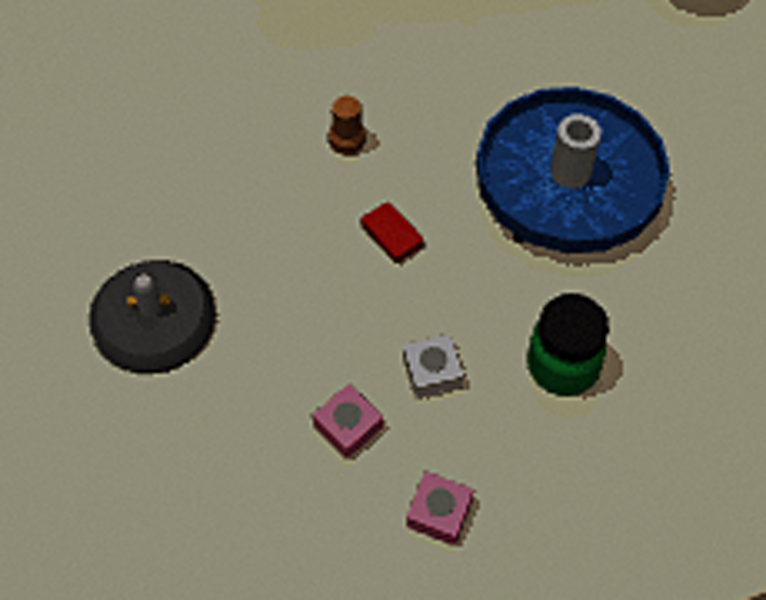

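The crop shows the white mould (scene ≈ 300,258), the hub top (≈ 343,190), the stand (≈ 214,243) with brass bar ends (≈ 209,240 and 220,240), plus two pink decoys. Moving over the tray.

```bash
python3 -m creep '0.04 -0.045 0.01 0 0.087;0.04 -0.045 0.01 0 0.087;0.04 -0.045 0.01 0 0.087;0.04 -0.045 0.01 0 0.087;0.04 -0.045 0.01 0 0.087;0.04 -0.045 0.01 0 0.087;0.04 -0.045 0.01 0 0.087;0.04 -0.045 0 0 0.087'
python3 - <<'E'
from h import *
np.set_printoptions(precision=4,suppress=True)
o=get_obs();print(o['qpos'],o['tool_pos'],o['tool_rot'],o['time_s'])
c=cal('wrist');im=cams.read_camera('wrist');save('w1.png',im)
print(ray(c,(280,210)))
for n,z in [('hub_top',.08),('dish',.022)]:
    for r in finder.tip_of(n,'wrist')[:2]: print(n,round(r['p'],2),r['xy'],onz(c,r['xy'],z))
E
```

```text
time_s: 2.1
tool_pos: [0.5172, 0.2586, 0.294]
tool_rot: [179.9, 0.1, 162.5]
force: [1.5, 1.2, -0.7]
grip_width: 0.0869
grasp_force: 0.0
[-42.0597   7.9461  14.4814  87.9548  -2.0163  84.192   44.9796] [0.5172 0.2586 0.294 ] [179.869    0.095  162.4924] 2.1
(array([0.4523, 0.2781, 0.4552]), array([ 0.2283, -0.0909, -0.9696]))
hub_top 0.58 [246.9, 244.0] [0.5689 0.1919 0.08  ]
dish 0.57 [251.5, 232.9] [0.5735 0.19   0.022 ]
dish 0.23 [234.2, 328.6] [0.7086 0.1158 0.022 ]
```

View pics/w1.png

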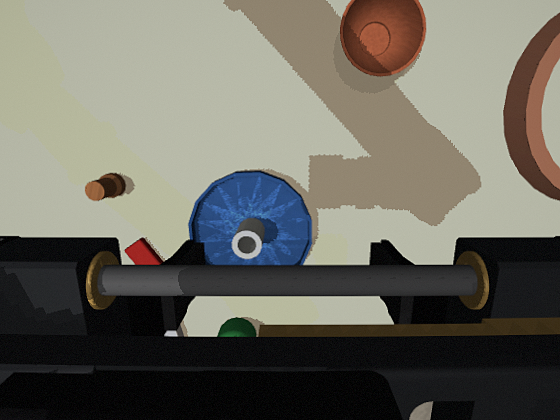

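The wrist picture shows the tray centred near (250,222) with the hub ring at (247,244). I'll refine the hub centre and look at both fixed cameras for the feet.

```bash
cat > ring.py <<'E'
from h import *
E
python3 - <<'E'
from h import *
np.set_printoptions(precision=4,suppress=True)
c=cal('wrist');im=cv2.imread('pics/w1.png')
g=im[215:275,215:280].astype(int);m=((g.min(2)>170)&(g.max(2)-g.min(2)<25)).astype(np.uint8)
n,l,s,ce=cv2.connectedComponentsWithStats(m);k=1+s[1:,4].argmax()
cs,_=cv2.findContours((l==k).astype(np.uint8),cv2.RETR_EXTERNAL,cv2.CHAIN_APPROX_NONE);e=cv2.fitEllipse(max(cs,key=len));uv=(e[0][0]+215,e[0][1]+215)
print(s[k],uv,e[1],onz(c,uv,.08))
a=cv2.imread('pics/scene0.png')[165:240,305:380];b=cv2.imread('pics/side0.png')[220:305,200:290]
cv2.imwrite('pics/feet.png',np.hstack([cv2.resize(a,(400,400),interpolation=3),cv2.resize(b,(400,400),interpolation=3)]))
cs=cal('scene');print(np.array([proj(cs,(.57,.193,0)),proj(cs,(.64,.193,0))]))
E
```

```text
[ 17  16  29  27 336] (246.30971717834473, 244.20819664001465) (26.474273681640625, 28.011959075927734) [0.5689 0.1873 0.08  ]
[[341.1922 205.2408]
 [351.7591 223.8317]]
```

View pics/feet.png

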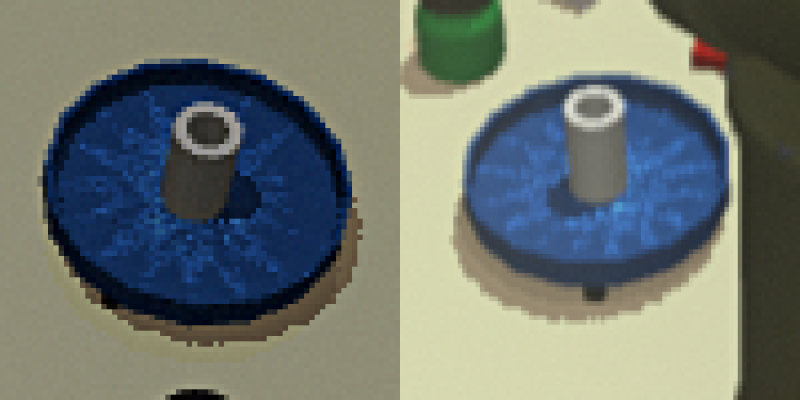

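The left crop (scene) shows a foot at px (325.2,221.5) and the hub top at (344,189.4). The right crop (side) shows a foot at (243.9,282.3) and the hub top at (243.9,242.7).

Run:
```python
from h import *
np.set_printoptions(precision=4,suppress=True)
a,b=cal('scene'),cal('side')
p=onz(a,(344,189.4),.08);q=onz(b,(243.9,242.7),.08);print(p,q,tri([(a,(344,189.4)),(b,(243.9,242.7))]))
h=(p+q)/2
for h in (h,np.array([.569,.189,0])):
  for c,uv in ((a,(325.2,221.5)),(b,(243.9,282.3))):
    f=onz(c,uv,.005)-h;print(f,np.hypot(*f[:2]),np.degrees(np.arctan2(f[1],f[0])))
# bar ends, scene crop->px
s=230/766;E=[onz(a,(170+x*s,150+y*.3),.028) for x,y in((131,300),(165,299))];print(E,np.degrees(np.arctan2(*(E[1]-E[0])[1::-1])))
```

```text
[0.5714 0.1898 0.08  ] [0.567  0.1939 0.08  ] [0.5692 0.1911 0.077 ]
[ 0.0397 -0.0689 -0.075 ] 0.0794983284135529 -60.03894812124588
[-0.0377  0.0666 -0.075 ] 0.07652765169088245 119.50431502622567
[ 0.0399 -0.066   0.005 ] 0.07711597642297158 -58.860202715847684
[-0.0375  0.0695  0.005 ] 0.07895444837540802 118.3669357822908
[array([ 0.5667, -0.205 ,  0.028 ]), array([ 0.5755, -0.1787,  0.028 ])] 71.54373398551259
```

Feet lie at about −60°/120°, so notches are at ≈75°. The bar is at ≈72°. A quick close look at the spindle before grasping, viewing the small items on the way.

```bash
python3 -m creep '0.006 -0.06 0 -7.5 0.087;0.006 -0.06 -0.01 -7.5 0.087;0.006 -0.06 -0.01 -7.5 0.087;0.006 -0.06 -0.01 -7.5 0.087;0.006 -0.06 -0.01 -7.5 0.087;0.006 -0.06 -0.01 -7.5 0.087;0.006 -0.06 -0.01 -7.5 0.087;0.006 -0.06 -0.01 -7.5 0.087'
python3 -m creep '0.01 -0.03 -0.01 0 0.087;0 0 0 0 0.087;0 0 0 0 0.087'
python3 - <<'E'
from h import *
np.set_printoptions(precision=4,suppress=True)
o=get_obs();print(o['qpos'],o['tool_pos'],o['tool_rot'],o['time_s'])
c=cal('wrist');im=cams.read_camera('wrist');save('w2.png',im)
for n,z in [('seat',.018),('bar_top',.031),('mould',0),('rib',0),('stamp',0)]:
    for r in finder.tip_of(n,'wrist')[:2]: print(n,round(r['p'],2),r['xy'],onz(c,r['xy'],z))
E
```

```text
time_s: 3.25
tool_pos: [0.5644, -0.2199, 0.2224]
tool_rot: [179.9, -0.1, 102.4]
force: [0.9, 0.7, -1.0]
grip_width: 0.0865
grasp_force: 0.0
time_s: 3.62
tool_pos: [0.5743, -0.248, 0.2124]
tool_rot: [180.0, -0.1, 102.6]
force: [0.1, -0.5, 0.6]
grip_width: 0.087
grasp_force: 0.0
[-10.5218  18.1868  39.3331  88.9522 -11.7786  77.1026  42.6655] [ 0.5743 -0.248   0.2124] [179.9902  -0.0796 102.6122] 3.625
seat 0.85 [298.1, 139.9] [ 0.5739 -0.1919  0.018 ]
bar_top 0.88 [297.3, 139.2] [ 0.5724 -0.1911  0.031 ]
mould 0.83 [549.3, 43.9] [ 0.8124 -0.0348  0.    ]
mould 0.74 [458.2, 57.0] [ 0.7207 -0.0705  0.    ]
```

View pics/w2.png

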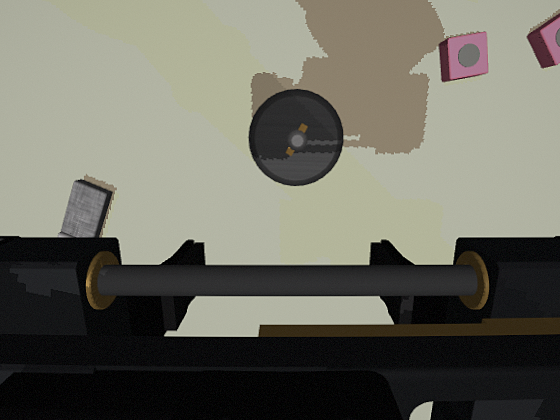

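The wrist view shows the stand disc at (296,138), brass bar ends at (303,128) and (290,152), and the spindle tip at (297,140).

Run:
```python
from h import *
np.set_printoptions(precision=4,suppress=True)
c=cal('wrist');im=cv2.imread('pics/w2.png')
h=cv2.cvtColor(im,cv2.COLOR_BGR2HSV)[90:190,245:345];m=((h[...,0]>8)&(h[...,0]<25)&(h[...,1]>140)&(h[...,2]>70)).astype(np.uint8)
yy,xx=np.mgrid[:100,:100];m[(yy-50)**2+(xx-50)**2>25**2]=0
P=np.array([onz(c,(x+245,y+90),.031)[:2] for y,x in zip(*np.where(m))]);print(len(P),P.mean(0))
d=P-P.mean(0);u=np.linalg.svd(d)[2][0];t=d@u;A,B=P[t>0].mean(0),P[t<0].mean(0);print(A,B,(A+B)/2,np.degrees(np.arctan2(*(A-B)[::-1])),t.min(),t.max())
g=cv2.cvtColor(im,cv2.COLOR_BGR2GRAY);b=((g<75)).astype(np.uint8)[80:195,240:350];b=cv2.morphologyEx(b,cv2.MORPH_OPEN,np.ones((7,7)))
k=max(cv2.findContours(b,0,1)[0],key=cv2.contourArea);e=cv2.fitEllipse(k);print(e,onz(c,(e[0][0]+240,e[0][1]+80),.01))
t=(g[130:152,286:308]>120);y,x=np.where(t);print(len(x),x.mean()+286,y.mean()+130,onz(c,(x.mean()+286,y.mean()+130),.06))
```

```text
78 [ 0.5714 -0.1917]
[ 0.5671 -0.2056] [ 0.5751 -0.1798] [ 0.5711 -0.1927] -107.13197938877688 -0.015544308499521136 0.017482954711410956
((51.3895149230957, 44.599483489990234), (66.45099639892578, 98.76969146728516), 72.61695861816406) [ 0.5636 -0.1793  0.01  ]
0 nan nan [nan nan nan]<stdin>:10: RuntimeWarning: Mean of empty slice.
  ret = ret.dtype.type(ret / rcount)
```

```bash
python3 -m creep '0 0.055 0 0 0.087;0 0.055 0 0 0.087;0 0.055 0 0 0.087;0 0.055 0 0 0.087;0 0.055 -0.01 0 0.087;0 0.055 -0.01 0 0.087;-0.002 0.055 -0.02 0 0.087;-0.003 0.0535 -0.03 0 0.087'
python3 -m creep '0 0 -0.03 0 0.087;0 0 -0.03 0 0.087;0 0 -0.0274 0 0.087;0 0 -0.005 0 0.087;0 0 0 0 0.087'
python3 - <<'E'
from h import *
np.set_printoptions(precision=4,suppress=True)
c=cal('wrist');im=cams.read_camera('wrist');save('w3.png',im)
for r in finder.tip_of('hub_top','wrist')[:2]: print(round(r['p'],2),r['xy'],onz(c,r['xy'],.08))
print(proj(c,(.569,.1905,.08)))
E
```

```text
time_s: 4.92
tool_pos: [0.5692, 0.191, 0.1434]
tool_rot: [179.8, -0.1, 102.5]
force: [0.6, -0.4, 0.7]
grip_width: 0.087
grasp_force: 0.0
time_s: 5.55
tool_pos: [0.569, 0.1886, 0.0508]
tool_rot: [180.0, -0.0, 102.5]
force: [-0.2, 0.1, 0.6]
grip_width: 0.0869
grasp_force: 0.0
[288.4097 281.1335]
```

```bash
python3 -m creep '0 0.002 0 0 0.02;0 0 0 0 0.02;0 0 0 0 0.02;0 0 0 0 0.02;0 0 0 0 0.02' 40
python3 -m creep '0 0 0.03 0 0.02;0 0 0.03 0 0.02;0 0 0.03 0 0.02;0 -0.02 0.03 0 0.02;0 -0.05 0 0 0.02;0 -0.05 0 0 0.02'
```

```text
time_s: 6.28
tool_pos: [0.5687, 0.1903, 0.0502]
tool_rot: [180.0, 0.0, 102.5]
force: [0.5, -0.5, 0.1]
grip_width: 0.0446
grasp_force: 0.0
time_s: 7.02
tool_pos: [0.568, 0.069, 0.1695]
tool_rot: [-179.9, 0.0, 102.6]
force: [0.6, -1.2, -4.9]
grip_width: 0.0341
grasp_force: 40.0
```

Run:
```python
from h import *
np.set_printoptions(precision=4,suppress=True)
o=get_obs();print(o['tool_pos'],o['grip_width'],o['force'])
C={}
for cm in ['scene','side']:
    im=cams.read_camera(cm);save(cm+'4.png',im);c=cal(cm);C[cm]=c
    for n in ('hub_top','dish','tray'):
        for r in finder.tip_of(n,cm)[:1]: print(cm,n,round(r['p'],2),r['xy']);C[cm+n]=r['xy']
for n in ('hub_top','dish','tray'):
    if 'scene'+n in C and 'side'+n in C: print(n,tri([(C[s],C[s+n]) for s in('scene','side')]))
a=cv2.imread('pics/scene4.png');b=cv2.imread('pics/side4.png')
p=np.array(proj(C['scene'],(.568,.069,.13))).astype(int);q=np.array(proj(C['side'],(.568,.069,.13))).astype(int);print(p,q)
cv2.imwrite('pics/c4.png',np.hstack([cv2.resize(a[p[1]-50:p[1]+60,p[0]-50:p[0]+60],(400,400),interpolation=3),cv2.resize(b[q[1]-50:q[1]+60,q[0]-50:q[0]+60],(400,400),interpolation=3)]))
```

```text
[0.568  0.069  0.1695] 0.03406586206725851 [ 0.5513 -1.1502 -4.8743]
scene hub_top 0.81 [306.2, 180.3]
scene dish 0.95 [305.3, 189.9]
scene tray 0.8 [302.2, 195.3]
side hub_top 0.62 [264.8, 192.2]
side dish 0.77 [266.7, 209.5]
side tray 0.89 [265.1, 214.1]
hub_top [0.5698 0.0706 0.17  ]
dish [0.5615 0.0752 0.117 ]
tray [0.5659 0.0693 0.0975]
[304 189] [265 203]
```

View pics/c4.png

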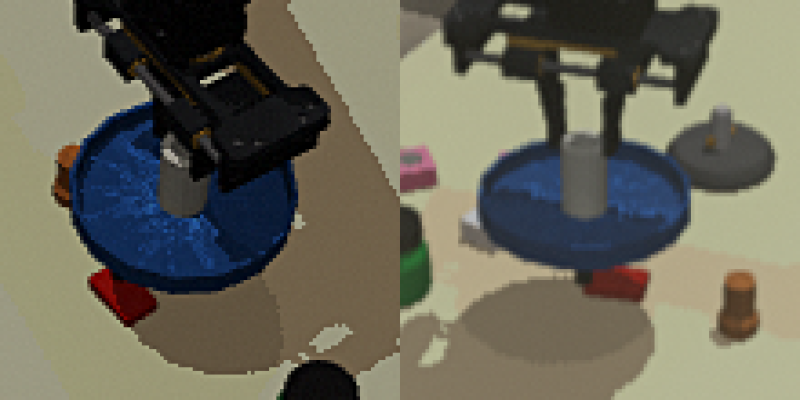

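The tray is upright, but the tube is only held by the fingertips (hub top ≈ 0.172 against TCP 0.1695), because the fingers closed late. I'll set it back down and re-grip deeper.

```bash
python3 -m creep '0 0.05 0 0 0.02;0 0.05 0 0 0.02;0 0.02 -0.03 0 0.02;0 0 -0.03 0 0.02;0 0 -0.02 0 0.02;0 0 -0.006 0 0.02;0 0 -0.004 0 0.02;0 0 0 0 0.02'
```

```text
time_s: 8.43
tool_pos: [0.5693, 0.1903, 0.081]
tool_rot: [179.9, -0.0, 102.5]
force: [0.2, -0.3, -4.1]
grip_width: 0.0338
grasp_force: 40.0
```

```bash
python3 -m creep '0 0 -0.003 0 0.02;0 0 -0.003 0 0.02;0 0 0 0 0.02'
```

```text
time_s: 8.8
tool_pos: [0.5694, 0.1903, 0.0759]
tool_rot: [179.9, -0.0, 102.5]
force: [-2.3, -1.4, 4.2]
grip_width: 0.0344
grasp_force: 40.0
```

```bash
python3 -m creep '0 0 0 0 0.06;0 0 0 0 0.06;0 0 0 0 0.06;0 0 -0.01 0 0.06;0 0 -0.01 0 0.06;0 0 -0.006 0 0.06;0 0 0 0 0.02;0 0 0 0 0.02' 50
python3 -m creep '0 0 0 0 0.02;0 0 0 0 0.02;0 0 0 0 0.02'
```

```text
time_s: 9.8
tool_pos: [0.5689, 0.1903, 0.0483]
tool_rot: [180.0, 0.0, 102.5]
force: [0.0, -0.6, 0.3]
grip_width: 0.0474
grasp_force: 0.0
time_s: 10.18
tool_pos: [0.5691, 0.1905, 0.0486]
tool_rot: [179.9, -0.0, 102.5]
force: [1.6, 0.3, 1.1]
grip_width: 0.0353
grasp_force: 50.0
```

```bash
python3 -m creep '0 0 0.03 0 0.02;0 0 0.04 0 0.02;0 -0.04 0.03 0 0.02;0 -0.06 0 0 0.02;0 -0.06 0 0 0.02;0 -0.06 0 0 0.02;0 -0.06 0 -1 0.02;0.001 -0.05 0 -1 0.02'
python3 -m creep '0 -0.03 0 0 0.02;0.001 -0.02 0 0 0.02;0 0 0 0 0.02;0 0 0 0 0.02'
python3 - <<'E'
from h import *
np.set_printoptions(precision=4,suppress=True)
o=get_obs();print(o['qpos'],o['tool_pos'],o['tool_rot'])
C={}
for cm in ['scene','side']:
    im=cams.read_camera(cm);save(cm+'5.png',im);c=cal(cm);C[cm]=c
    for n in ('hub_top','dish','tray','seat'):
        for r in finder.tip_of(n,cm)[:1]: print(cm,n,round(r['p'],2),r['xy']);C[cm+n]=r['xy']
for n in ('hub_top','dish','tray'):
    if 'scene'+n in C and 'side'+n in C: print(n,tri([(C[s],C[s+n]) for s in('scene','side')]))
a=cv2.imread('pics/scene5.png');b=cv2.imread('pics/side5.png');t=o['tool_pos']-[0,0,.03]
p=np.array(proj(C['scene'],t)).astype(int);q=np.array(proj(C['side'],t)).astype(int);print(p,q)
cv2.imwrite('pics/c5.png',np.hstack([cv2.resize(a[p[1]-50:p[1]+60,p[0]-50:p[0]+60],(400,400),interpolation=3),cv2.resize(b[q[1]-50:q[1]+60,q[0]-50:q[0]+60],(400,400),interpolation=3)]))
E
```

```text
time_s: 11.18
tool_pos: [0.5681, -0.1422, 0.1473]
tool_rot: [-179.9, -0.0, 100.4]
force: [1.3, 0.7, -3.3]
grip_width: 0.0352
grasp_force: 50.0
time_s: 11.68
tool_pos: [0.5704, -0.1879, 0.1474]
tool_rot: [-179.9, -0.1, 100.6]
force: [0.2, 0.9, -4.4]
grip_width: 0.0351
grasp_force: 50.0
[-15.5155  17.3969  37.5114  97.1577 -11.2741  69.3666  35.3004] [ 0.5704 -0.1879  0.1474] [-179.9342   -0.1014  100.5535]
scene hub_top 0.74 [205.3, 208.9]
scene tray 0.58 [213.0, 223.4]
scene seat 0.64 [217.2, 242.9]
side hub_top 0.58 [303.5, 151.9]
side dish 0.79 [304.6, 167.2]
side tray 0.9 [301.4, 171.9]
side seat 0.71 [302.9, 191.6]
hub_top [ 0.5723 -0.1918  0.1732]
tray [ 0.5728 -0.1824  0.104 ]
[211 221] [303 167]
```

View pics/c5.png

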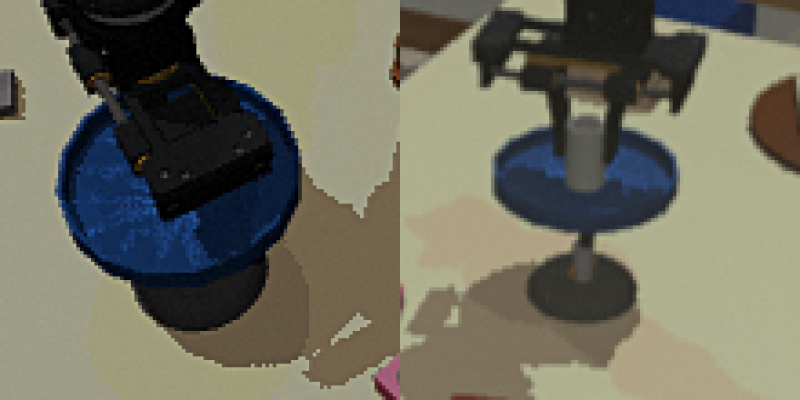

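In the side crop the near foot is at px (304,183), above the spindle, and the hub top is at (305,150.5). Now fitting the tray's outline for its true xy.

```bash
cat > fit.py <<'E'
from h import *
from scipy.optimize import minimize
def hullmask(im,uv,rad=60):
    h=cv2.cvtColor(im,cv2.COLOR_RGB2HSV);m=((h[...,0]>95)&(h[...,0]<130)&(h[...,1]>110)).astype(np.uint8)
    k=np.zeros_like(m);cv2.circle(k,tuple(int(v) for v in uv),rad,1,-1);m*=k
    n,l,s,_=cv2.connectedComponentsWithStats(cv2.morphologyEx(m,cv2.MORPH_OPEN,np.ones((3,3),np.uint8)))
    ys,xs=np.where(l==1+s[1:,4].argmax());return cv2.convexHull(np.c_[xs,ys].astype(np.float32))[:,0]
T=np.radians(np.arange(0,360,6))
def model(c,p):
    P=[proj(c,(p[0]+.082*np.cos(t),p[1]+.082*np.sin(t),p[2]+z)) for z in(.018,.038) for t in T];return cv2.convexHull(np.array(P,np.float32))[:,0]
def fill(h,o,S=6):
    m=np.zeros((140*S,140*S),np.uint8);cv2.fillPoly(m,[np.round((h-o+70)*S+S/2-.5).astype(np.int32)],1);return m
def fit(obs,p0,free=3):
    D=[(c,fill(h,h.mean(0)),h.mean(0)) for c,h in obs]
    f=lambda p:sum((fill(model(c,p),o)!=m).sum() for c,m,o in D)/1e3
    r=minimize(f,p0,method='Nelder-Mead',options=dict(initial_simplex=[p0]+[np.array(p0)+d for d in .006*np.eye(3)],xatol=1e-4,fatol=.01));return r.x,r.fun
E
python3 - <<'E'
from fit import *
np.set_printoptions(precision=4,suppress=True)
for tag,t in (('5',(.571,-.19,.099)),('0',(.569,.1905,0)),('4',(.568,.069,.095))):
    O=[]
    for cm in('scene','side'):
        im=cv2.imread(f'pics/{cm}{tag}.png')[...,::-1].copy();c=cal(cm);O.append((c,hullmask(im,proj(c,t))))
    print(tag,fit(O,t),fit(O[:1],t),fit(O[1:],t))
c=cal('side');print(onz(c,(304.2,183),.1),onz(c,(305.2,150.5),.179))
for cm in('scene','side'):
    c=cal(cm);im=cv2.imread(f'pics/{cm}0.png');print(cm,proj(c,(.5712,-.1925,.06)),proj(c,(.5712,-.1925,.018)))
E
```

```text
5 (array([ 0.5628, -0.1885,  0.0865]), np.float64(46.625)) (array([ 0.5625, -0.1885,  0.0863]), np.float64(6.153)) (array([ 1.4691, -2.5118, -1.3021]), np.float64(1.201))
0 (array([0.5704, 0.1885, 0.0015]), np.float64(24.344)) (array([ 0.5639,  0.1931, -0.0085]), np.float64(0.831)) (array([ 0.676 ,  0.0352, -0.1709]), np.float64(8.774))
4 (array([0.562 , 0.07  , 0.0846]), np.float64(66.899)) (array([0.56  , 0.0714, 0.0814]), np.float64(9.493)) (array([ 1.3799, -1.5827, -1.1929]), np.float64(2.605))
[ 0.5394 -0.1259  0.1   ] [ 0.568  -0.1884  0.179 ]
scene [212.5618 233.8339] [214.7156 241.8018]
side [303.7217 181.454 ] [303.3534 191.9432]
```

```bash
python3 -m creep '0.001 -0.0035 -0.02 0 0.02;0 0 -0.015 0 0.02;0 0 0 0 0.02;0 0 -0.004 0 0.02;0 0 -0.004 0 0.02;0 0 0 0 0.02'
```

```text
time_s: 12.92
tool_pos: [0.5716, -0.193, 0.105]
tool_rot: [-180.0, -0.0, 100.5]
force: [-0.4, 0.3, -3.7]
grip_width: 0.0353
grasp_force: 50.0
```

```bash
python3 -c "
from h import *
o=get_obs();print(o['tool_pos'],o['force'],o['wrist_torque'])"
```

```text
[ 0.57164597 -0.19304026  0.10504968] [-0.38085758  0.30878307 -3.70587062] [-0.09496221  0.00123226 -0.02170967]
```

Already about 3.5 mm below the spindle tip with no contact. Continuing down gently.

```bash
python3 -m creep '0 0 -0.003 0 0.02;0 0 -0.003 0 0.02;0 0 -0.003 0 0.02;0 0 0 0 0.02'
```

```text
time_s: 13.42
tool_pos: [0.5715, -0.1931, 0.0958]
tool_rot: [-180.0, -0.0, 100.5]
force: [1.1, 0.6, -4.2]
grip_width: 0.0353
grasp_force: 50.0
```

```bash
python3 -m creep '0 0 -0.004 0 0.02;0 0 -0.004 0 0.02;0 0 -0.004 0 0.02;0 0 -0.002 0 0.02;0 0 0 0 0.02'
```

```text
time_s: 14.05
tool_pos: [0.5716, -0.193, 0.0819]
tool_rot: [-180.0, -0.0, 100.5]
force: [-0.3, -0.2, -4.9]
grip_width: 0.0351
grasp_force: 50.0
```

Next is the bar region: contact expected at TCP ≈0.0796, home at ≈0.0666.

```bash
python3 -m creep '0 0 -0.002 0 0.02;0 0 -0.002 0 0.02;0 0 -0.002 0 0.02;0 0 0 0 0.02'
```

```text
time_s: 14.55
tool_pos: [0.5717, -0.193, 0.0759]
tool_rot: [-180.0, -0.0, 100.5]
force: [-0.5, 0.7, -5.1]
grip_width: 0.0354
grasp_force: 50.0
```

```bash
python3 -m creep '0 0 -0.003 0 0.02;0 0 -0.003 0 0.02;0 0 -0.002 0 0.02;0 0 0 0 0.02'
```

```text
time_s: 15.05
tool_pos: [0.5716, -0.193, 0.0678]
tool_rot: [-180.0, -0.0, 100.5]
force: [0.8, 0.6, -6.0]
grip_width: 0.0349
grasp_force: 50.0
```

```bash
python3 -m creep '0 0 -0.001 0 0.02;0 0 -0.001 0 0.02;0 0 -0.0005 0 0.02;0 0 0 0 0.02'
```

```text
time_s: 15.55
tool_pos: [0.5718, -0.1931, 0.0665]
tool_rot: [180.0, -0.0, 100.5]
force: [-3.2, 2.2, 5.5]
grip_width: 0.0349
grasp_force: 50.0
```

Contact at exactly the seated height, so the tray is home. Releasing and moving to view the small items.

```bash
python3 -m creep '0 0 0 0 0.06;0 0 0 0 0.06;0 0 0 0 0.06;0 0 0.02 0 0.06;0 0 0.04 0 0.06;0 0.03 0.05 0 0.06;0 0.05 0.04 0 0.06;0 0.055 0.02 0 0.06'
python3 -m creep '0 0 0 0 0.06;0 0 0 0 0.06'
python3 - <<'E'
from h import *
np.set_printoptions(precision=4,suppress=True)
o=get_obs();print(o['qpos'],o['tool_pos'],o['tool_rot'],o['time_s'])
c=cal('wrist');im=cams.read_camera('wrist');save('w6.png',im)
for n in ['mould','rib','stamp']:
    for r in finder.tip_of(n,'wrist')[:3]: print(n,round(r['p'],2),r['xy'],onz(c,r['xy'],0))
for cm in('scene','side'):
    save(cm+'6.png',cams.read_camera(cm))
    for n,z in (('tray',.018),('hub_top',.098),('dish',.04)):
        for r in finder.tip_of(n,cm)[:1]: print(cm,n,round(r['p'],2),onz(cal(cm),r['xy'],z))
im=cv2.imread('pics/w6.png');a=cv2.imread('pics/side6.png')[140:230,255:345]
cv2.imwrite('pics/c6.png',np.hstack([im[:420],cv2.resize(a,(240,420),interpolation=3)]))
E
```

```text
time_s: 16.55
tool_pos: [0.5729, -0.0596, 0.2391]
tool_rot: [179.7, 0.1, 100.3]
force: [1.8, -0.1, -0.1]
grip_width: 0.0595
grasp_force: 0.0
time_s: 16.8
tool_pos: [0.5718, -0.0601, 0.2357]
tool_rot: [179.9, 0.1, 100.5]
force: [-0.1, 0.5, -0.8]
grip_width: 0.0603
grasp_force: 0.0
[-27.6227   9.5499  34.9808  94.2978  -5.5539  77.8294  18.6225] [ 0.5718 -0.0601  0.2357] [179.9329   0.0518 100.4722] 16.8
mould 0.65 [477.0, 198.2] [ 0.8079 -0.034   0.    ]
mould 0.63 [402.7, 213.2] [ 0.7212 -0.0696  0.    ]
mould 0.6 [404.2, 147.9] [0.7015 0.0085 0.    ]
rib 0.97 [294.6, 111.9] [0.5654 0.0248 0.    ]
stamp 0.76 [197.2, 93.3] [0.4519 0.0248 0.    ]
scene tray 0.73 [ 0.5629 -0.192   0.018 ]
scene hub_top 0.93 [ 0.5819 -0.1953  0.098 ]
scene dish 0.88 [ 0.5658 -0.1928  0.04  ]
side tray 0.79 [ 0.5673 -0.1816  0.018 ]
side hub_top 0.77 [ 0.5778 -0.1858  0.098 ]
side dish 0.57 [ 0.5616 -0.1813  0.04  ]
```

View pics/c6.png

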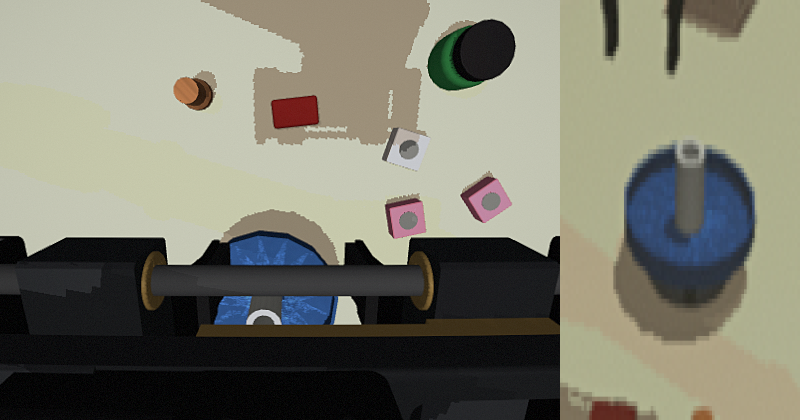

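The wrist view shows the rib at (295,112), white mould top at (409,148), stamp top at (187,90) and pink decoys at (408,218) and (487,200). The side inset shows the tray level and seated. Now the exact poses.

```bash
cat > poses.py <<'E'
from h import *
np.set_printoptions(precision=4,suppress=True)
def rect(c,m,z,off):
    k=max(cv2.findContours(m.astype(np.uint8),0,1)[0],key=cv2.contourArea)[:,0]
    P=np.array([onz(c,(x+off[0],y+off[1]),z)[:2]*1000 for x,y in k],np.float32);return cv2.minAreaRect(P)
E
python3 - <<'E'
from poses import *
c=cal('wrist');im=cv2.imread('pics/w6.png');H=cv2.cvtColor(im,cv2.COLOR_BGR2HSV);g=H[...,2]
m=((H[...,0]<8)|(H[...,0]>172))&(H[...,1]>150);m[:, :255]=0;m[:,335:]=0;m[150:]=0;m[:85]=0
print('rib',rect(c,m,.014,(0,0)))
w=im[120:180,375:440];print(H[148,395:430:3].tolist());print(H[160,386:392].tolist(),H[120,370].tolist())
for th in (10,14,18,22):
  hh=H[120:175,378:435];m=(hh[...,1]<th)&(hh[...,2]>190);r=m.astype(np.uint8);r=cv2.morphologyEx(r,cv2.MORPH_OPEN,np.ones((3,3),np.uint8));print(th,r.sum(),rect(c,r,.022,(378,120)) if r.sum()>30 else '')
m=(H[...,0]>5)&(H[...,0]<20)&(H[...,1]>110);m[:,:165]=0;m[:,225:]=0;m[:65]=0;m[120:]=0
k=max(cv2.findContours((m&(g>130)).astype(np.uint8),0,1)[0],key=cv2.contourArea);e=cv2.fitEllipse(k);print('stamp top',e,onz(c,e[0],.05))
ys,xs=np.where(m);print(xs.min(),xs.max(),ys.min(),ys.max())
print(proj(c,(.447,.02,.05)),proj(c,(.447,.02,0)))
E
```

```text
rib ((564.8798217773438, 25.041419982910156), (49.98813247680664, 30.32687759399414), 16.697792053222656)
[[109, 10, 205], [109, 10, 214], [30, 6, 84], [30, 12, 86], [24, 11, 112], [30, 10, 133], [26, 14, 130], [36, 10, 129], [107, 9, 207], [111, 9, 204], [113, 10, 205], [36, 27, 200]]
[[13, 35, 118], [112, 13, 215], [114, 12, 212], [109, 10, 207], [111, 9, 205], [103, 9, 207]] [20, 57, 157]
10 243 ((686.8006591796875, -4.039541721343994), (7.7188897132873535, 16.533843994140625), 85.72492980957031)
14 583 ((697.676513671875, 8.516218185424805), (38.285736083984375, 38.736995697021484), 83.42713928222656)
18 583 ((697.676513671875, 8.516218185424805), (38.285736083984375, 38.736995697021484), 83.42713928222656)
22 589 ((697.8759155273438, 8.499748229980469), (38.08921813964844, 39.475284576416016), 84.02688598632812)
stamp top ((185.5871124267578, 90.13887786865234), (23.049148559570312, 25.471603393554688), 159.1909637451172) [0.4535 0.0241 0.05  ]
174 212 77 109
[178.7139  93.1414] [192.5539  97.5375]
```

Fixed poses: rib (0.565,0.025) at 16.7°, mould (0.698,0.0085) at −6°, stamp (0.453,0.024). Rib first, gripped along its length at yaw 106.5.

```bash
python3 -m creep '-0.007 0.04 -0.05 6 0.08;0 0.045 -0.05 0 0.08;0 0 -0.06 0 0.08;0 0 -0.05 0 0.08;0 0 -0.015 0 0.08;0 0 -0.0065 0 0.08;0 0 0 0 0.08;0 0 0 0 0.04' 20
python3 -m creep '0 0 0 0 0.04;0 0 0 0 0.04;0 0 0 0 0.04;0 0 0 0 0.04'
```

```text
time_s: 18.4
tool_pos: [0.5665, 0.0214, 0.0101]
tool_rot: [179.8, 0.0, 106.5]
force: [0.3, 0.3, -0.1]
grip_width: 0.0755
grasp_force: 0.0
time_s: 18.9
tool_pos: [0.5652, 0.0214, 0.0086]
tool_rot: [180.0, -0.0, 106.5]
force: [0.5, -0.2, 3.5]
grip_width: 0.0517
grasp_force: 20.0
```

```bash
python3 -m creep '0 0 0.03 0 0.04;0 0 0.05 0 0.04;0 -0.05 0.03 0 0.04;0 -0.055 0 -3 0.04;-0.002 -0.055 0 -3 0.04;0 -0.0104 0 0 0.04;0 0 0 0 0.04'
python3 - <<'E'
from poses import *
o=get_obs();print(o['tool_pos'],o['tool_rot'],o['grip_width'],o['grasp_force'])
C=[];R={}
for cm in('scene','side'):
    im=cams.read_camera(cm);save(cm+'7.png',im);c=cal(cm)
    for r in finder.masks_of('rib',cm)[:1]: print(cm,r['p'],r['xy'],onz(c,r['xy'],o['tool_pos'][2]));C.append((c,r['xy']))
if len(C)==2: print(tri(C))
E
```

```text
time_s: 19.77
tool_pos: [0.5626, -0.1495, 0.118]
tool_rot: [-180.0, -0.0, 100.4]
force: [-0.1, 0.9, -0.2]
grip_width: 0.0515
grasp_force: 20.0
[ 0.5626 -0.1495  0.118 ] [-179.9774   -0.0178  100.3955] 0.051471700863946375 20.00016063451767
```

```bash
python3 -m creep '0.0005 0.0005 -0.03 0 0.04;0 0 -0.025 0 0.04;0 0 -0.008 0 0.04;0 0 -0.003 0 0.04;0 0 0 0 0.04;0 0 0 0 0.062;0 0 0 0 0.062;0 0 0 0 0.062' 20
```

```text
time_s: 20.98
tool_pos: [0.5636, -0.1487, 0.0526]
tool_rot: [180.0, 0.0, 100.5]
force: [0.6, 0.2, 0.7]
grip_width: 0.0615
grasp_force: 0.0
```

```bash
python3 -m creep '0 0 0.03 0 0.062;0 0 0.05 0 0.07;0.03 0.03 0.02 -5 0.07;0.04 0.045 0 -5 0.07;0.04 0.045 0 -6.5 0.07;0.0244 0.0372 -0.04 0 0.07;0 0 -0.05 0 0.07;0 0 0 0 0.07'
python3 -c "
from poses import *
o=get_obs();print(o['tool_pos'],o['tool_rot'],o['qpos'])
for cm in('scene','side'):
    im=cams.read_camera(cm);save(cm+'8.png',im)
    for n in('rib','mould'):
        for r in finder.tip_of(n,cm)[:3]: print(cm,n,round(r['p'],2),r['xy'],onz(cal(cm),r['xy'],.04 if n=='rib' else 0))
"
```

```text
time_s: 21.98
tool_pos: [0.6942, 0.0091, 0.0575]
tool_rot: [-179.5, 0.1, 84.0]
force: [-0.2, -0.6, 0.2]
grip_width: 0.0702
grasp_force: 0.0
[0.6942 0.0091 0.0575] [-179.4701    0.1293   84.0269] [-26.65    33.8152  33.0719  86.8179 -19.3603  65.715    4.1853]
scene rib 0.75 [229.3, 232.2] [ 0.5693 -0.148   0.04  ]
scene mould 0.84 [275.2, 278.6] [ 0.7236 -0.0718  0.    ]
scene mould 0.81 [299.7, 302.9] [ 0.8077 -0.0365  0.    ]
scene mould 0.61 [301.1, 262.1] [0.7027 0.0102 0.    ]
side rib 0.58 [297.9, 194.2] [ 0.5674 -0.1412  0.04  ]
side mould 0.63 [219.0, 203.5] [ 0.803 -0.022  0.   ]
side mould 0.57 [261.7, 352.4] [0.3825 0.424  0.    ]
side mould 0.48 [248.4, 202.9] [ 0.7173 -0.071   0.    ]
```

```bash
python3 -m creep '0.005 0 -0.025 0 0.07;0 0 -0.015 0 0.07;0 0 -0.009 0 0.07;0 0 0 0 0.03;0 0 0 0 0.03;0 0 0 0 0.03;0 0 0 0 0.03;0 0 0 0 0.03' 20
python3 -m creep '0 0 0 0 0.03'
```

```text
time_s: 23.28
tool_pos: [0.703, 0.0086, 0.0138]
tool_rot: [180.0, -0.0, 84.0]
force: [-1.5, 0.4, 3.7]
grip_width: 0.0397
grasp_force: 20.0
time_s: 23.4
tool_pos: [0.703, 0.0086, 0.0139]
tool_rot: [180.0, -0.0, 84.0]
force: [-1.5, 0.4, 3.6]
grip_width: 0.0399
grasp_force: 20.0
```

```bash
python3 -m creep '0 0 0.04 0 0.03;0 -0.02 0.06 0 0.03;-0.023 -0.045 0.04 5.5 0.03;-0.025 -0.05 0 5.5 0.03;-0.025 -0.05 0 5.5 0.03;-0.025 -0.05 0 0 0.03;-0.025 -0.0325 0 0 0.03;0 0 0 0 0.03'
```

```text
time_s: 24.4
tool_pos: [0.5775, -0.2424, 0.1516]
tool_rot: [-180.0, 0.1, 100.0]
force: [0.1, 0.4, -0.7]
grip_width: 0.0397
grasp_force: 20.0
```

```bash
python3 -m creep '0.0025 0.0034 -0.03 0 0.03;0 0 -0.04 0 0.03;0 0 -0.015 0 0.03;0 0 -0.0075 0 0.03;0 0 -0.003 0 0.03;0 0 0 0 0.03;0 0 0 0 0.054;0 0 0 0 0.054'
python3 -m creep '0 0 0 0 0.054;0 0 0.03 0 0.054;0 0 0.05 0 0.06;0 0 0.03 0 0.06'
```

```text
time_s: 25.4
tool_pos: [0.5835, -0.2341, 0.0566]
tool_rot: [179.9, 0.0, 100.5]
force: [-0.0, 0.2, -0.1]
grip_width: 0.0509
grasp_force: 0.0
time_s: 25.9
tool_pos: [0.5838, -0.2345, 0.1685]
tool_rot: [179.8, 0.1, 100.5]
force: [-0.6, 0.1, 0.2]
grip_width: 0.059
grasp_force: 0.0
```

```bash
python3 -m creep '-0.015 0.03 0 -10 0.06;-0.015 0.033 0 -10 0.06;-0.015 0.033 0 -10 0.06;-0.015 0.033 0 -10 0.06;-0.015 0.033 0 -10 0.06;-0.015 0.033 0 -10 0.06;-0.015 0.033 0 -10 0.06;-0.015 0.02 0 -10 0.06'
python3 -m creep '-0.011 0.01 0 -10 0.06;0 0 0 0 0.06;0 0 0 0 0.06'
python3 - <<'E'
from poses import *
o=get_obs();print(o['tool_pos'],o['tool_rot'],o['qpos'])
c=cal('wrist');save('w9.png',cams.read_camera('wrist'))
for r in finder.tip_of('stamp','wrist')[:2]: print('wrist',round(r['p'],2),r['xy'],onz(c,r['xy'],0))
C=[]
for cm in('scene','side'):
    im=cams.read_camera(cm);save(cm+'9.png',im);c=cal(cm)
    for n in('rib','mould','stamp'):
        for r in finder.tip_of(n,cm)[:4]: print(cm,n,round(r['p'],2),r['xy'],onz(c,r['xy'],0 if n=='stamp' else .04))
a=cv2.imread('pics/scene9.png')[200:290,165:265];b=cv2.imread('pics/w9.png')
cv2.imwrite('pics/c9.png',np.hstack([cv2.resize(a,(400,420),interpolation=3),cv2.resize(b,(400,420))]))
E
```

```text
time_s: 26.9
tool_pos: [0.4624, 0.0158, 0.166]
tool_rot: [-180.0, -0.0, 20.3]
force: [-0.6, 0.1, -0.5]
grip_width: 0.0601
grasp_force: 0.0
time_s: 27.28
tool_pos: [0.4525, 0.0234, 0.1661]
tool_rot: [180.0, -0.0, 10.6]
force: [-0.2, -0.4, 0.0]
grip_width: 0.0595
grasp_force: 0.0
[0.4525 0.0234 0.1661] [179.9895  -0.0422  10.5992] [-40.7044  -5.5076  32.9214 115.1704   3.2027  69.4438 -88.428 ]
wrist 0.95 [283.0, 191.5] [0.4566 0.0278 0.    ]
scene rib 0.6 [215.0, 241.2] [ 0.5831 -0.1918  0.04  ]
scene rib 0.56 [227.2, 231.0] [ 0.5636 -0.1523  0.04  ]
scene mould 0.6 [271.6, 278.7] [ 0.7383 -0.0863  0.04  ]
scene mould 0.54 [198.1, 246.0] [ 0.5817 -0.2377  0.04  ]
scene mould 0.5 [303.7, 303.4] [ 0.8262 -0.0353  0.04  ]
scene stamp 0.59 [273.7, 191.6] [ 0.4519  0.0224 -0.    ]
scene stamp 0.18 [214.5, 235.2] [ 0.5392 -0.1871  0.    ]
side rib 0.37 [298.1, 194.3] [ 0.5666 -0.1409  0.04  ]
side mould 0.68 [216.7, 202.9] [0.7757 0.0251 0.04  ]
side mould 0.48 [248.5, 203.2] [ 0.6846 -0.0208  0.04  ]
side stamp 0.71 [306.7, 239.1] [0.4628 0.0116 0.    ]
```

View pics/c9.png

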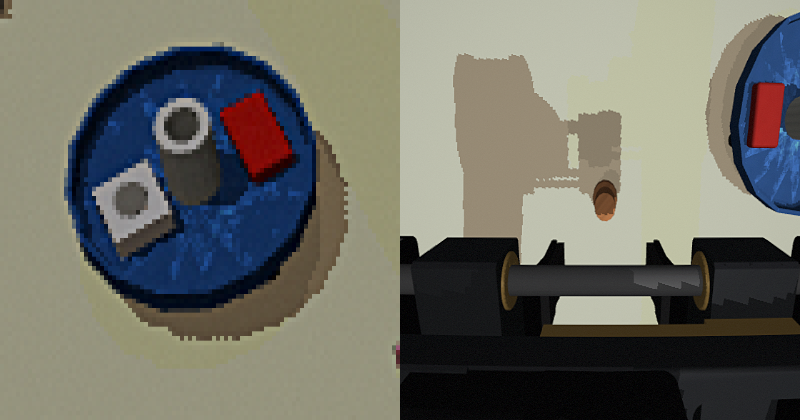

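Both parts lie flat in the tray, and the stamp stands upright ahead (wrist px ≈ 283,191). Descending on the stamp.

```bash
python3 -m creep '0.002 0.002 -0.05 0 0.06;0 0 -0.05 0 0.06;0 0 -0.03 0 0.06;0 0 -0.012 0 0.06;0 0 0 0 0.015;0 0 0 0 0.015;0 0 0 0 0.015;0 0 0 0 0.015' 15
python3 -m creep '0 0 0 0 0.015;0 0 0 0 0.015'
```

```text
time_s: 28.78
tool_pos: [0.4546, 0.0263, 0.0246]
tool_rot: [-180.0, -0.1, 10.5]
force: [1.4, -0.4, 0.8]
grip_width: 0.0276
grasp_force: 0.2
time_s: 29.02
tool_pos: [0.4546, 0.0262, 0.0244]
tool_rot: [-180.0, -0.1, 10.5]
force: [-1.4, -1.2, 5.8]
grip_width: 0.0251
grasp_force: 15.0
```

```bash
python3 -m creep '0 0 0.04 0 0.015;0 0 0.06 0 0.015;0.03 -0.035 0.04 0 0.015;0.035 -0.045 0 0 0.015;0.035 -0.045 0 0 0.015;0.035 -0.045 0 0 0.015;0.029 -0.04 0 0 0.015;0 0 0 0 0.015'
```

```text
time_s: 30.02
tool_pos: [0.6178, -0.1886, 0.1623]
tool_rot: [179.8, 0.2, 10.2]
force: [-0.7, -0.1, 0.4]
grip_width: 0.0249
grasp_force: 15.0
```

```bash
python3 -m creep '0.001 0.004 -0.03 0 0.015;0 0 -0.03 0 0.015;0 0 -0.02 0 0.015;0 0 -0.01 0 0.015;0 0 0 0 0.015'
```

```text
time_s: 30.65
tool_pos: [0.6188, -0.1796, 0.0736]
tool_rot: [-180.0, 0.0, 10.5]
force: [0.2, 0.7, -1.4]
grip_width: 0.0252
grasp_force: 15.0
```

```bash
python3 -m creep '0 -0.003 -0.003 0 0.015;0 0 -0.003 0 0.015;0 0 -0.002 0 0.015;0 0 0 0 0.015'
```

```text
time_s: 31.15
tool_pos: [0.619, -0.1829, 0.0658]
tool_rot: [-180.0, 0.0, 10.5]
force: [-0.3, 0.3, -0.7]
grip_width: 0.0249
grasp_force: 15.0
```

```bash
python3 -m creep '0 0 -0.0015 0 0.015;0 0 0 0 0.015;0 0 0 0 0.045;0 0 0 0 0.045;0 0 0 0 0.045;0 0 0.03 0 0.045;0 0 0.05 0 0.045;0 0.05 0.05 0 0.045'
python3 -m creep '0 0.05 0 0 0.045;0 0.05 0 0 0.045;0 0.04 0 0 0.045;0 0 0 0 0.045'
python3 - <<'E'
from h import *
o=get_obs();print(o['tool_pos'],o['time_s'])
a=cams.read_camera('scene');b=cams.read_camera('side');save('scene10.png',a);save('side10.png',b)
m=np.hstack([cv2.resize(a[195:290,165:265],(400,400),interpolation=3),cv2.resize(b[140:230,255:345],(400,400),interpolation=3)]);save('c10.png',m)
E
```

```text
time_s: 32.15
tool_pos: [0.6182, -0.1434, 0.1906]
tool_rot: [179.8, -0.0, 10.0]
force: [0.7, 0.2, 0.5]
grip_width: 0.0453
grasp_force: 0.0
time_s: 32.65
tool_pos: [0.619, 0.007, 0.1881]
tool_rot: [-179.9, 0.0, 10.9]
force: [-0.5, 0.1, 0.5]
grip_width: 0.045
grasp_force: 0.0
[0.61903995 0.0069681  0.18813919] 32.65
```

View pics/c10.png

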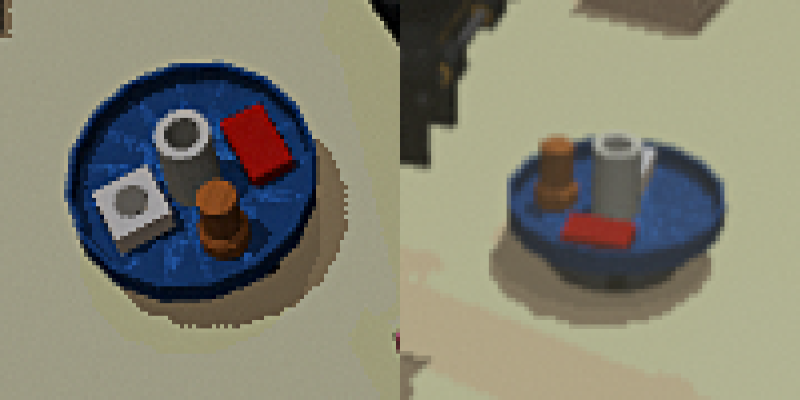

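All three parts stand or lie in the level, seated tray, and the gripper is clear. Handing in.

```bash
python3 -c "
from cell import ticket
print(ticket.sign_off())"
```

```text
the job is handed in; nothing more can be done
None
```

The tray is fully home on the stand, with its notches over the cross bar. The stamp, rib and white mould are in it with the gripper clear, and I handed the job in at about 33 s; nothing touched the jar, bowl or brush as far as I could tell, though I did not check them again at the end.

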